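# Set the reader slide free of backlash

### The arm

A 6-joint arm with a two-finger parallel gripper is mounted at the origin on the work surface. World frame = base frame: x ahead of the robot, y to its left, z up, the work surface at z = 0. Lengths are in m, angles in degrees, forces in N, time in s.
With the tool pointing down it reaches from about 0.375 to 0.925 m from the base axis. Payload 5.7 kg.
Tool frame: the origin (TCP) lies at the very end of the fingers, on their centre line; the grasp point (between the pads) lies 19 mm behind it; z points along the fingers, y is the line along which they close (so a half turn about z gives the same grasp; the last joint's range is limited). The gripper opens to 88 mm and grips with 3 to 60 N. Pads are 20 mm wide; open, the fingers measure 115 mm over their backs; the gripper's body (75 mm by 178 mm) begins 61 mm behind the grasp point.
Start: joints at [-75.063, 20.558, 86.54, -0, 72.909, -6.595], TCP at [0.22, -0.558, 0.223] pointing down, gripper open.
Joint ranges: [-170.27, 170.27], [-57.76, 135], [12.27, 136.19], [-55.21, 235.2], [11.17, 155.16], [-170.74, 170.74]. Speed limits (degrees/s): [136.94, 136.94, 180, 180, 180, 180].

### API

Orientations are given as a 3x3 rotation matrix whose columns are the frame's x, y, z axes.
In Python, from workcell import read_state, capture, camera_params, job_done, search_frame, pinpoint gives the robot as it stands.
- The arm moves only by the shell command python3 -m inch 'ROWS' [FORCE]. ROWS is JSON, a list that holds one entry, the list of rows, each a list of 5 numbers: the opening in per cent of the stroke, from 0 (shut) to 100 (fully open), then the shift along the tool's x, y, z scaled (see below), then the turn about the tool's z scaled (see below). A call has 1 to 8 rows; each row is the pose to reach, as a shift and turn from the pose commanded when the call began, along the tool's axes at that moment, turning the shorter way round; what a row does not reach only later rows make up. The controller multiplies each number of a shift by 0.5 m and each number of a turn by pi rad. A row lasts 1/12 s, in which the tool goes at most 41.7 mm and 7.16 degrees, less where a joint would pass 70% of its speed; a pose out of reach is approached as far as the arm can. A call with a number of a shift or a turn outside -1 to 1 is refused whole. A call with a gripper value outside its range is refused whole. The fingers move at their own pace and stop on an object; FORCE is the grip in N (left out, the last holds). Time passes only in rows, so rows that repeat a pose let the fingers close. It gives the time, the measured TCP pose, the force, the opening and the grip force at its end, in the units of the state.
- read_state(): the state, without advancing time (a new reading comes with each control period).
- capture(name): name is "side" or "top"; returns the picture (384x512x3 uint8, blue, green, red); there is no depth.
- camera_params(name): a dict with "K" (3x3 intrinsics, pixels), "R" (3x3) and "t" (3): a world point X has camera coordinates R X + t. Camera axes: x right, y down, z forward; pixel columns grow to the right and rows downward; lengths in m; the calibration is good to about 2 mm. A picture is of the moment at which its call begins. camera_params takes no time and is no camera call.
- job_done(): hands the job in; it is judged then, once.
Trained networks look in the newest picture that a camera, given by its name, has taken for a name from the list of things; names that differ only in an ending like _2 or _b are one class to them, and where a whole thing is asked for, a point or a joint stands for the part that bears it (a point fixed in the world has none). Each returns a list of dicts, best first, with "score" (0 to 1); they miss things now and then, are a little off and sometimes report something else, mostly with a low value. They report only what shows in the picture. A call takes as long as a camera call.
- search_frame(name, camera): "point" ([column, row] as shares, 0 to 1, of the picture: columns of its width, rows of its height, amid what is visible of it).
- pinpoint(name, camera): "point" ([column, row] as shares, 0 to 1, of the picture: columns of its width, rows of its height: a listed point, or the origin of a listed thing).
The state is a dict: "t": time; "q": joint angles; "qd": joint speeds; "joint_torque": joint torques, N m; "ee_pos": TCP position; "tcp_rot": TCP orientation; "wrist_force": force on the tool from outside, world axes, zero at the start; "wrist_torque": the same for the moment, N m; "finger_gap": finger opening in m; "grasp_force": force on a finger pad.
Only numpy, scipy, OpenCV 4.12 (cv2) and the standard library are available. Lean on these libraries where they do the work, as an engineer would, in place of code of your own. Each camera call takes 0.05 s, during which the arm holds its last target. There are 200 camera calls.

### The job

Of the two alike leadscrew slides on the bench, set the one carrying the grey box-shaped reader module; its screw has backlash, so turn its knob clockwise (seen from above) until the nose is about 35 degrees past the long mark on the dial. Then turn it back anticlockwise, stop with the nose on the mark, and let go. Do not turn the knob of the slide that carries the zinc hinge.

Things in the scene. Friction and masses are not known exactly. Their poses are not given: they have to be found in the camera images.
- reader_dial (a point): Fixed grey dial, 112 mm across, of the slide with the grey module (66 x 54 x 22 mm, centred 120 mm from the knob axis, top 61 mm above the bench). Point: dial's centre, on its top face, 59 mm above the bench, on the vertical knob axis. x points to the long dark mark (14 x 5 mm, 41 to 55 mm from the axis) and on to the module; z up. Ticks every 10 degrees, to 60 either side of the mark.
- reader_grip (a point): That slide's black knob: upright bar 52 long, 14 thick, top 44 mm above the dial, on a 40 mm round skirt 7 mm high. Point: on the axis, 31 mm above the dial; pinch the bar there across its thickness. x: along the bar to the nose (low tongue 41 mm out; white line on top on that half); z up. Starts 18 to 45 degrees anticlockwise of the mark. One grasp does the job. Friction 0.06 N m; stays where left.
- reader_screw (a joint): That slide's screw angle, rad, growing anticlockwise (from above); 4 mm of carriage per rad; 0 is the right setting. Knob and screw have 0.4 rad lost motion: driven anticlockwise it equals the nose's angle from the mark (anticlockwise positive), driven clockwise that angle plus 0.4; after a reversal it stands still until 0.4 rad is used up. Stops at -0.6 and 1.2.
- hinge_nose (a point): Nose tip of the like knob on the other slide, which carries a zinc hinge with one leaf raised instead of the module: 41 mm from that knob's axis, 71 mm above the bench; x points along the nose, away from the axis. Leave this knob alone.

How it is judged:
By the outcome, as a careful person would: the job done as asked, in the order asked, and still so for the second after the job is handed in, with the robot touching nothing.
It also fails if it takes over 40 s, if anything falls off the work surface, if the arm or the gripper's body presses on something with over 40 N, if the wrist force passes 120 N, or if a joint passes its speed limit or range.

## Working session

There is one attempt and no reset: what is moved stays moved. The work goes in short steps, Python scripts to look and compute and a shell command to move; the robot and the scene stay as the last step left them, time stands still between calls to the robot, and variables do not carry over. Pictures are saved under pics/ and viewed, at most 10 in all, crops included, and the job is handed in when it is done.

```bash
mkdir -p pics
cat > h.py <<'E'
import numpy as np,cv2
from workcell import *
def ray(cam,uv):
    p=camera_params(cam);K,R,t=[np.array(p[k]) for k in('K','R','t')]
    d=R.T@np.linalg.inv(K)@np.array([uv[0],uv[1],1.]);return -R.T@t,d
def atz(cam,uv,z):
    o,d=ray(cam,uv);return o+d*(z-o[2])/d[2]
def proj(cam,X):
    p=camera_params(cam);c=np.array(p['R'])@X+np.array(p['t']);u=np.array(p['K'])@c;return u[:2]/u[2]
E
python3 - <<'E'
from h import *
s=read_state();print(s['t'],s['ee_pos'],np.round(s['tcp_rot'],3).tolist(),s['finger_gap'])
Z={'reader_dial':.059,'reader_grip':.09,'hinge_nose':.071}
for c in('top','side'):
    im=capture(c);cv2.imwrite(f'pics/{c}0.png',im)
    p=camera_params(c);print(c,'campos',-np.array(p['R']).T@np.array(p['t']))
    for n in Z:
        for d in pinpoint(n,c)[:3]:
            uv=np.array(d['point'])*[512,384];print(c,n,round(d['score'],2),uv.round(1),atz(c,uv,Z[n]).round(4))
E
```

```text
0.0 [ 0.22004623 -0.55746746  0.22182214] [[0.93, 0.367, -0.0], [0.367, -0.93, 0.002], [0.0, -0.002, -1.0]] 0.08799539164533846
top campos [ 0.37762639 -0.01997424  0.94086047]
top reader_dial 0.62 [168.7 191.2] [0.5451 0.1748 0.059 ]
top reader_grip 0.79 [164.8 185.8] [0.55   0.1763 0.09  ]
top hinge_nose 0.87 [378.9 202.6] [ 0.5254 -0.2533  0.071 ]
side campos [0.23213375 0.62889712 0.58651073]
side reader_dial 0.65 [210.7 260.1] [0.5452 0.1761 0.059 ]
side reader_grip 0.83 [212.5 246.5] [0.5426 0.1713 0.09  ]
side hinge_nose 0.68 [309.  155.9] [ 0.5157 -0.2614  0.071 ]
```

Run:
```python
import cv2,numpy as np
a=cv2.imread('pics/top0.png');b=cv2.imread('pics/side0.png')
cv2.imwrite('pics/top0b.png',cv2.resize(a,(768,576),interpolation=cv2.INTER_CUBIC))
c1=cv2.resize(a[130:250,110:230],(400,400),interpolation=cv2.INTER_CUBIC)
c2=cv2.resize(b[200:320,150:270],(400,400),interpolation=cv2.INTER_CUBIC)
cv2.imwrite('pics/crop0.png',np.hstack([c1,c2]))
```

```text
(no output)
```

View pics/top0b.png

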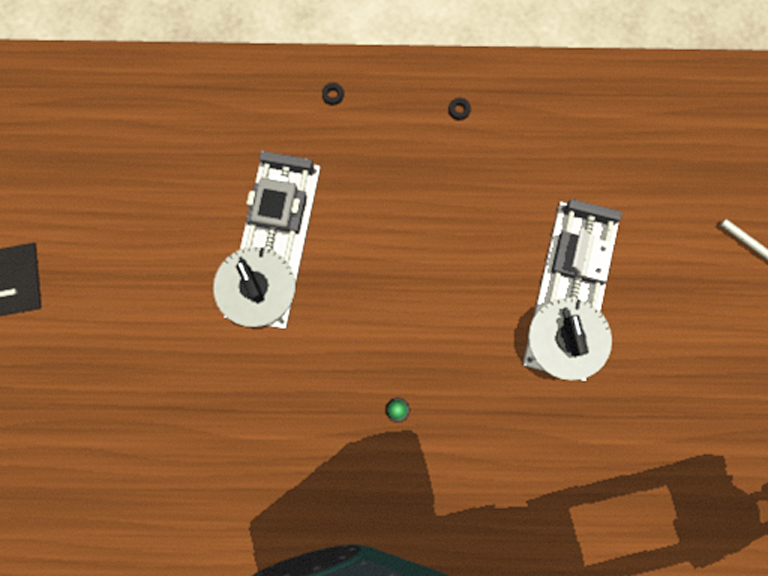

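View pics/crop0.png

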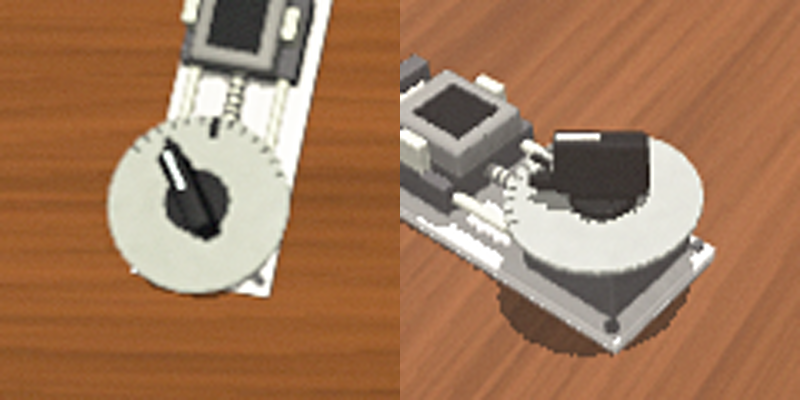

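The top view shows the reader slide on the left: dial centre about (169,192), long mark about (174,169) and nose about (160,173), all in native pixels. The hinge slide is on the right with its dial near (380,226), and I'll leave that one alone. Next I'll rectify the dial plane to get the mark and bar directions.

```bash
cat > m.py <<'E'
from h import *
def rect(cam,im,c,z,half=.08,n=640):  # image: up=+x, right=-y
    w=np.array([[c[0]+half,c[1]+half,z],[c[0]+half,c[1]-half,z],[c[0]-half,c[1]-half,z],[c[0]-half,c[1]+half,z]])
    src=np.float32([proj(cam,x) for x in w]);dst=np.float32([[0,0],[n,0],[n,n],[0,n]])
    return cv2.warpPerspective(im,cv2.getPerspectiveTransform(src,dst),(n,n),flags=cv2.INTER_CUBIC)
def p2w(c,u,v,half=.08,n=640):
    k=2*half/n; return c[0]+half-(v+.5)*k, c[1]+half-(u+.5)*k
def dial(cam,im,c0):
    r=rect(cam,im,c0,.059);hsv=cv2.cvtColor(r,cv2.COLOR_BGR2HSV)
    m=((hsv[...,1]<45)&(hsv[...,2]>150)).astype(np.uint8)*255
    m=cv2.morphologyEx(m,cv2.MORPH_CLOSE,np.ones((9,9)))
    return r,m
E
python3 - <<'E'
from m import *
c0=np.array([.545,.1755])
for cam in('top','side'):
    im=cv2.imread(f'pics/{cam}0.png');r=rect(cam,im,c0,.059)
    g=cv2.cvtColor(r,cv2.COLOR_BGR2GRAY)
    # circle by edge: maximise mean radial contrast at r=56mm, on the side away from slide
    best=None
    th=np.radians(np.arange(0,360,2));k=4.  # px/mm
    gg=cv2.GaussianBlur(g,(0,0),2).astype(float); sat=cv2.GaussianBlur(cv2.cvtColor(r,cv2.COLOR_BGR2HSV)[...,1],(0,0),2).astype(float)
    for dx in np.arange(-7,7.1,.5):
        for dy in np.arange(-7,7.1,.5):
            f=lambda R:sat[np.clip((319.5-k*(dx+R*np.cos(th))).round().astype(int),0,639),np.clip((319.5-k*(dy+R*np.sin(th))).round().astype(int),0,639)]
            s=np.median(f(58)-f(54))*.0+np.clip(f(58.5)-f(53.5),-20,60).mean()
            if best is None or s>best[0]:best=(s,dx,dy)
    c=c0+np.array(best[1:])/1000;print(cam,'centre',best,c.round(4))
    r=rect(cam,im,c,.059);g=cv2.cvtColor(r,cv2.COLOR_BGR2GRAY).astype(float)
    a=np.arange(-90,91,1.);
    prof=[np.mean([g[int(round(319.5-k*R*np.cos(np.radians(t)))),int(round(319.5-k*R*np.sin(np.radians(t))))] for R in np.arange(43,50,.5)]) for t in a]
    prof=np.array(prof);print([(int(t),int(p)) for t,p in zip(a,prof) if p<150 and abs(t)<70])
    pinr=cv2.circle(r.copy(),(320,320),224,(0,0,255),1);cv2.imwrite(f'pics/rect_{cam}.png',cv2.resize(pinr,(400,400)))
    # knob top white line at z=.103
    r2=rect(cam,im,c,.103);cv2.imwrite(f'pics/rt_{cam}.png',cv2.resize(r2[120:520,120:520],(400,400)))
cv2.imwrite('pics/rc.png',np.hstack([cv2.imread('pics/rect_top.png'),cv2.imread('pics/rt_top.png')]))
E
```

```text
top centre (np.float64(34.92777777777778), np.float64(-1.0), np.float64(-1.5)) [0.544 0.174]
[(-11, 142), (-10, 109), (-9, 84), (-8, 69), (-7, 85), (-6, 119), (24, 128), (25, 97), (26, 72), (27, 66), (28, 84), (29, 115), (30, 139)]
side centre (np.float64(28.572222222222223), np.float64(2.5), np.float64(-4.0)) [0.5475 0.1715]
[(-69, 69), (-68, 69), (-67, 67), (-66, 66), (-65, 66), (-64, 68), (-63, 69), (-62, 69), (-61, 68), (-60, 67), (-59, 66), (-58, 66), (-57, 61), (-56, 73), (-55, 108), (-54, 141), (-53, 147), (-52, 135), (-51, 124), (-50, 119), (-49, 114), (-48, 113), (-47, 110), (-46, 105), (-45, 97), (-44, 89), (-43, 87), (-42, 83), (-41, 78), (-40, 73), (-39, 69), (-38, 66), (-37, 64), (-36, 64), (-35, 63), (-34, 62), (-33, 61), (-32, 60), (-31, 58), (-30, 56), (-29, 55), (-28, 55), (-27, 55), (-26, 56), (-25, 55), (-24, 54), (-23, 53), (-22, 52), (-21, 54), (-20, 62), (-19, 82), (-18, 117), (-12, 112), (-11, 79), (-10, 57), (-9, 46), (-8, 44), (-7, 58), (-6, 95), (-5, 146), (4, 140), (5, 133), (6, 121), (7, 119), (8, 126), (9, 130), (10, 138), (11, 141), (12, 148)]
```

View pics/rc.png

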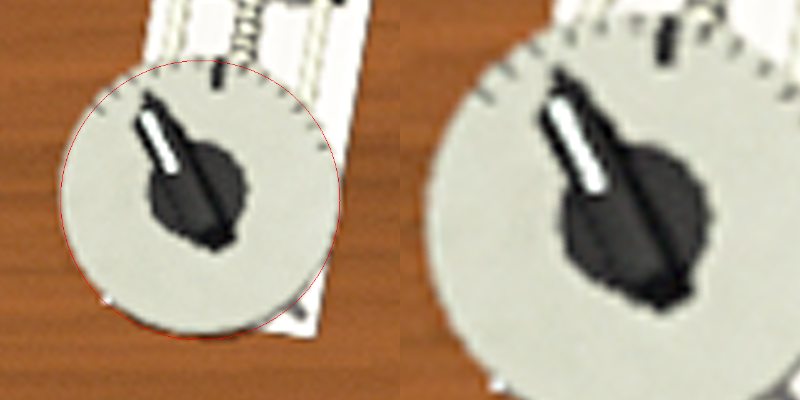

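Run:
```python
from m import *
for cam in('top','side'):
    g=cv2.imread(f'pics/{cam}0.png',0)
    L=cv2.createLineSegmentDetector(cv2.LSD_REFINE_ADV).detect(cv2.resize(g,None,fx=2,fy=2,interpolation=cv2.INTER_CUBIC))[0][:,0]
    o=[]
    for l in L:
        u=(l.reshape(2,2)+.5)/2-.5
        a,b=atz(cam,u[0],.03)[:2],atz(cam,u[1],.03)[:2]
        d=b-a;n=np.linalg.norm(d);m=(a+b)/2
        if n>.035 and abs(m[0]-.6)<.14 and abs(m[1]-.17)<.1:
            t=np.degrees(np.arctan2(d[1],d[0]));o.append((round(((t+45)%90)-45,1),round(n*1000),m.round(3).tolist(),int(round(t))))
    for x in sorted(o,key=lambda x:-x[1])[:14]:print(cam,x)
    print()
# network: module and dial from both cams on same pics
im=cv2.imread('pics/top0.png');c=[.5445,.1745]
r=rect('top',im,c,.059);g=cv2.cvtColor(r,cv2.COLOR_BGR2GRAY).astype(np.float32)
# polar profile at outer tick radius
P=[]
for t in np.arange(-80,65,.5):
    v=[g[int(round(319.5-4*R*np.cos(np.radians(t)))),int(round(319.5-4*R*np.sin(np.radians(t))))] for R in np.arange(49,53,.5)]
    P.append(np.mean(v))
P=np.array(P);A=np.arange(-80,65,.5)
print([(A[i],int(P[i])) for i in range(2,len(P)-2) if P[i]==P[i-2:i+3].min() and P[i]<P.max()-15])
```

```text
top (np.float64(-9.3), 197, [0.634, 0.11], -9)
top (np.float64(-9.6), 73, [0.736, 0.146], -100)
top (np.float64(-9.2), 59, [0.672, 0.134], -9)
top (np.float64(-9.8), 57, [0.658, 0.115], 170)
top (np.float64(-9.6), 56, [0.645, 0.164], -100)
top (np.float64(-9.6), 40, [0.677, 0.179], -10)
top (np.float64(-9.1), 39, [0.625, 0.201], 171)
top (np.float64(-9.0), 39, [0.671, 0.144], 171)

side (np.float64(-9.4), 148, [0.66, 0.215], 171)
side (np.float64(-9.4), 68, [0.547, 0.229], -9)
side (np.float64(-7.9), 64, [0.491, 0.202], -98)
side (np.float64(-9.4), 59, [0.543, 0.22], -9)
side (np.float64(-10.2), 59, [0.644, 0.144], -100)
side (np.float64(-9.6), 55, [0.558, 0.234], 170)
side (np.float64(31.2), 54, [0.555, 0.111], 121)
side (np.float64(-9.8), 53, [0.659, 0.133], -100)
side (np.float64(-9.8), 51, [0.506, 0.197], 80)
side (np.float64(-14.6), 44, [0.673, 0.183], 165)
side (np.float64(-10.0), 42, [0.658, 0.2], -10)
side (np.float64(-9.5), 41, [0.693, 0.143], -10)
side (np.float64(-8.5), 41, [0.688, 0.106], 171)
side (np.float64(-9.0), 38, [0.607, 0.211], -9)

[(np.float64(-67.5), 198), (np.float64(-57.0), 202), (np.float64(-47.0), 191), (np.float64(-38.0), 206), (np.float64(-28.5), 205), (np.float64(-18.5), 203), (np.float64(-8.5), 33), (np.float64(0.5), 206), (np.float64(18.5), 199), (np.float64(28.5), 198), (np.float64(38.5), 196), (np.float64(48.0), 181)]
```

The slide axis comes out at -9.4° in both cameras, and the tick pattern agrees. The dial centre is about (0.546, 0.175) and the nose yaw about +27°. I'm starting the approach at the current height.

```bash
python3 -m inch '[[[100,0.46,-0.45,0,0],[100,0.46,-0.45,0,0],[100,0.46,-0.45,0,0],[100,0.46,-0.45,0,0],[100,0.46,-0.45,0,0],[100,0.46,-0.45,0,0],[100,0.46,-0.45,0,0],[100,0.46,-0.45,0,0]]]' 30
python3 -m inch '[[[100,0.46,-0.45,0,-0.03],[100,0.46,-0.45,0,-0.03],[100,0.46,-0.45,0,-0.03],[100,0.46,-0.45,0,-0.03],[100,0.46,-0.45,0,-0.03],[100,0.46,-0.45,0,-0.03],[100,0.46,-0.45,0,-0.03],[100,0.46,-0.45,0,-0.03]]]' 30
cat > go.py <<'E'
from m import *
import sys
tx,ty,tz,yaw=map(float,sys.argv[1:5]);s=read_state();R=np.array(s['tcp_rot']);d=R.T@(np.array([tx,ty,tz])-s['ee_pos'])
y=np.degrees(np.arctan2(R[1,0],R[0,0]));print('t',s['t'],'pos',np.round(s['ee_pos'],4),'yaw',y.round(2),'q6',s['q'][5],'gap',s['finger_gap'],'F',np.round(s['wrist_force'],1))
print('shift',(d/.5).round(4),'turn',round(-(yaw-y)/180,4))
E
python3 go.py .546 .175 .18 27
```

```text
t: 1.07
ee_pos: [0.3519, -0.2613, 0.2228]
tcp_rot: [[0.93, 0.367, 0.0], [0.367, -0.93, 0.001], [0.001, -0.001, -1.0]]
wrist_force: [-0.4, -0.0, 0.9]
finger_gap: 0.0876
grasp_force: 0.0
t: 1.73
ee_pos: [0.484, 0.0324, 0.223]
tcp_rot: [[0.891, 0.454, 0.001], [0.454, -0.891, 0.001], [0.001, -0.0, -1.0]]
wrist_force: [-0.1, -1.5, -0.1]
finger_gap: 0.0878
grasp_force: 0.0
t 1.7333 pos [0.484  0.0324 0.223 ] yaw 27.0 q6 58.60664713604976 gap 0.08782906402727023 F [-0.1 -1.5 -0.1]
shift [ 0.2399 -0.1977  0.0864] turn 0.0
```

```bash
python3 -m inch '[[[100,0.24,-0.198,0.086,0],[100,0.24,-0.198,0.086,0],[100,0.24,-0.198,0.086,0],[100,0.24,-0.198,0.086,0],[100,0.24,-0.198,0.146,0],[100,0.24,-0.198,0.186,0],[100,0.24,-0.198,0.186,0],[100,0.24,-0.198,0.186,0]]]' 30
python3 go.py .546 .175 .071 27
python3 - <<'E'
from m import *
b=capture('side');s=read_state();R=np.array(s['tcp_rot'])
for n in('reader_dial','reader_grip'):
  for d in pinpoint(n,'side')[:2]:print(n,round(d['score'],2),np.array(d['point'])*[512,384])
print('tcp px',proj('side',np.array(s['ee_pos'])),'expected grip px',proj('side',np.array([.546,.175,.09])))
x,y=190,190
cv2.imwrite('pics/side1.png',cv2.resize(b[170:320,120:320],(800,600),interpolation=cv2.INTER_CUBIC))
E
```

```text
t: 2.4
ee_pos: [0.5441, 0.1719, 0.1289]
tcp_rot: [[0.891, 0.453, -0.003], [0.453, -0.891, -0.0], [-0.003, -0.001, -1.0]]
wrist_force: [-0.2, 0.2, 0.8]
finger_gap: 0.0877
grasp_force: 0.0
t 2.4 pos [0.5441 0.1719 0.1289] yaw 26.95 q6 73.64580156537833 gap 0.08767496435574075 F [-0.2  0.2  0.8]
shift [ 0.0066 -0.0037  0.1158] turn -0.0003
reader_dial 0.72 [209.92   258.2016]
reader_grip 0.75 [211.5072 247.4112]
tcp px [210.00053771 229.1841067 ] expected grip px [209.80034379 247.114912  ]
```

View pics/side1.png

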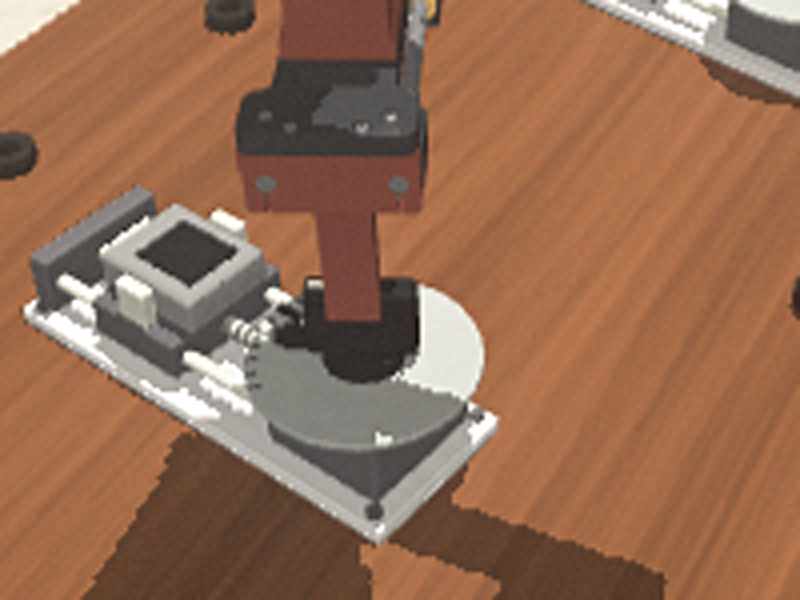

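The fingers straddle the knob bar, which sits around (360,310) in the crop, and the module slide is clear behind it. I'm descending to the grasp height.

```bash
python3 -m inch '[[[100,0,0,0.04,0],[100,0,0,0.08,0],[100,0,0,0.11,0],[100,0,0,0.116,0],[100,0,0,0.116,0],[100,0,0,0.116,0]]]' 30
python3 go.py .546 .175 .071 27
```

```text
t: 3.05
ee_pos: [0.5461, 0.1719, 0.073]
tcp_rot: [[0.892, 0.452, 0.002], [0.452, -0.892, 0.0], [0.002, 0.0, -1.0]]
wrist_force: [0.6, 1.1, -0.1]
finger_gap: 0.0876
grasp_force: 0.0
t 3.05 pos [0.5461 0.1719 0.073 ] yaw 26.9 q6 73.64467311395919 gap 0.08762183339678654 F [ 0.6  1.1 -0.1]
shift [ 0.0026 -0.0057  0.0041] turn -0.0005
```

```bash
python3 -m inch '[[[60,0.0026,-0.0057,0.004,0],[40,0.0026,-0.0057,0.004,0],[25,0.0026,-0.0057,0.004,0],[25,0.0026,-0.0057,0.004,0],[25,0.0026,-0.0057,0.004,0]]]' 15
python3 go.py .546 .175 .071 27
python3 -m inch '[[[0,0,0,0,0],[0,0,0,0,0],[0,0,0,0,0],[0,0,0,0,0],[0,0,0,0,0],[0,0,0,0,0]]]' 15
python3 go.py .546 .175 .071 27
```

```text
t: 3.47
ee_pos: [0.5451, 0.1752, 0.07]
tcp_rot: [[0.891, 0.453, 0.001], [0.453, -0.891, 0.0], [0.001, 0.0, -1.0]]
wrist_force: [-0.0, -0.4, -0.2]
finger_gap: 0.0578
grasp_force: 0.0
t 3.4667 pos [0.5451 0.1752 0.07  ] yaw 26.94 q6 73.95569172114993 gap 0.057771009771156984 F [-0.  -0.4 -0.2]
shift [ 0.0014  0.0011 -0.002 ] turn -0.0003
t: 3.97
ee_pos: [0.5454, 0.1745, 0.0697]
tcp_rot: [[0.891, 0.454, 0.001], [0.454, -0.891, -0.001], [0.0, 0.001, -1.0]]
wrist_force: [5.5, -15.3, -1.4]
finger_gap: 0.0181
grasp_force: 7.7
t 3.9667 pos [0.5454 0.1745 0.0697] yaw 26.97 q6 73.95778845797327 gap 0.01807119581763555 F [  5.5 -15.3  -1.4]
shift [ 0.0016 -0.0003 -0.0026] turn -0.0002
```

```bash
python3 -m inch '[[[0,0,0.002,0,0],[0,0,0.004,0,0],[0,0,0.004,0,0],[0,0,0.004,0,0]]]' 15
python3 go.py .546 .175 .071 27
```

```text
t: 4.3
ee_pos: [0.5463, 0.1724, 0.0697]
tcp_rot: [[0.891, 0.453, 0.001], [0.453, -0.891, -0.001], [0.0, 0.001, -1.0]]
wrist_force: [1.7, -5.1, -1.1]
finger_gap: 0.0138
grasp_force: 15.0
t 4.3 pos [0.5463 0.1724 0.0697] yaw 26.94 q6 73.76731175804757 gap 0.013844146054119742 F [ 1.7 -5.1 -1.1]
shift [ 0.0017 -0.0049 -0.0027] turn -0.0003
```

```bash
python3 -m inch '[[[0,0,0.0015,0,0.015],[0,0,0.0015,0,0.04],[0,0,0.0015,0,0.065],[0,0,0.0015,0,0.09],[0,0,0.0015,0,0.11],[0,0,0.0015,0,0.11],[0,0,0.0015,0,0.11]]]' 25
python3 go.py .546 .172 .071 -44.4
python3 -c "
from h import *
s=read_state();print(np.array(s['tcp_rot']).T@s['wrist_force'],s['wrist_torque'],s['grasp_force'])"
```

```text
t: 4.88
ee_pos: [0.5462, 0.1727, 0.0697]
tcp_rot: [[0.992, 0.126, 0.0], [0.126, -0.992, 0.0], [0.0, -0.0, -1.0]]
wrist_force: [1.4, -1.7, -1.0]
finger_gap: 0.0138
grasp_force: 25.0
t 4.8833 pos [0.5462 0.1727 0.0697] yaw 7.24 q6 93.38199983335019 gap 0.013784414546903892 F [ 1.4 -1.7 -1. ]
shift [-0.0006  0.0014 -0.0026] turn 0.2869
[1.19724726 1.82574043 0.99374219] [-0.29672531 -0.15048565 -0.05679612] 24.99741107225418
```

```bash
python3 -m inch '[[[0,0,0,0,0.015],[0,0,0,0,0.04],[0,0,0,0,0.065],[0,0,0,0,0.09],[0,0,0,0,0.115],[0,0,0,0,0.14],[0,0,0,0,0.14],[0,0,0,0,0.14]]]' 25
python3 go.py .546 .172 .071 -44.4
python3 -c "
from h import *
s=read_state();print(np.array(s['tcp_rot']).T@s['wrist_force'],s['wrist_torque'],s['grasp_force'])"
```

```text
t: 5.55
ee_pos: [0.5463, 0.1731, 0.0697]
tcp_rot: [[0.952, -0.307, 0.0], [-0.307, -0.952, 0.001], [-0.0, -0.001, -1.0]]
wrist_force: [0.6, 0.9, -0.7]
finger_gap: 0.0142
grasp_force: 25.0
t 5.55 pos [0.5463 0.1731 0.0697] yaw -17.87 q6 118.48668712151515 gap 0.014242168737253745 F [ 0.6  0.9 -0.7]
shift [ 0.0002  0.0024 -0.0026] turn 0.1474
[ 0.26375358 -0.99663234  0.66797464] [ 0.29362287 -0.20402214  0.02970732] 24.998394548892975
```

```bash
python3 -m inch '[[[0,0,0,0,0.015],[0,0,0,0,0.04],[0,0,0,0,0.065],[0,0,0,0,0.09],[0,0,0,0,0.115],[0,0,0,0,0.14],[0,0,0,0,0.15],[0,0,0,0,0.15]]]' 25
python3 -m inch '[[[0,0,0,0,0],[0,0,0,0,0]]]' 25
python3 go.py .546 .172 .071 -44.4
python3 - <<'E'
from m import *
s=read_state();print(np.array(s['tcp_rot']).T@s['wrist_force'],s['wrist_torque'],s['grasp_force'])
b=capture('side');a=capture('top')
c1=cv2.resize(a[130:250,110:230],(400,400),interpolation=cv2.INTER_CUBIC)
c2=cv2.resize(b[200:320,150:270],(400,400),interpolation=cv2.INTER_CUBIC)
cv2.imwrite('pics/cw.png',np.hstack([c1,c2]))
E
```

```text
t: 6.22
ee_pos: [0.5465, 0.1735, 0.0697]
tcp_rot: [[0.707, -0.707, 0.001], [-0.707, -0.707, 0.002], [-0.001, -0.002, -1.0]]
wrist_force: [1.8, 3.8, -2.4]
finger_gap: 0.0137
grasp_force: 25.0
t: 6.38
ee_pos: [0.5466, 0.1735, 0.0697]
tcp_rot: [[0.708, -0.706, 0.001], [-0.706, -0.708, 0.002], [-0.001, -0.002, -1.0]]
wrist_force: [1.5, 5.8, -3.4]
finger_gap: 0.0139
grasp_force: 25.0
t 6.3833 pos [0.5466 0.1735 0.0697] yaw -44.92 q6 145.5215492554803 gap 0.013911775716548913 F [ 1.5  5.8 -3.4]
shift [ 0.0013  0.003  -0.0026] turn -0.0029
[-3.00306606 -5.18321119  3.4420172 ] [ 1.05074474 -0.33463458 -0.06028856] 24.99957114458084
```

View pics/cw.png

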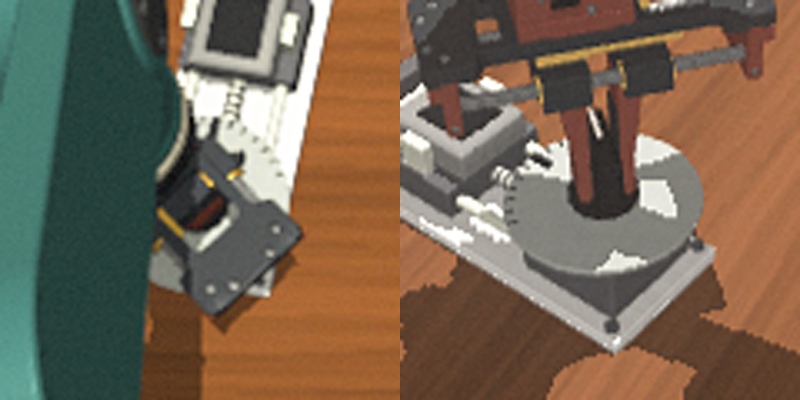

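The knob followed the gripper: in the crop the bar and nose point down-right at (235,165), about 35° past the mark. Now I'm turning it back anticlockwise, stopping just short first.

```bash
python3 -m inch '[[[0,0,-0.0014,0,-0.015],[0,0,-0.0014,0,-0.04],[0,0,-0.0014,0,-0.065],[0,0,-0.0014,0,-0.09],[0,0,-0.0014,0,-0.11],[0,0,-0.0014,0,-0.12],[0,0,-0.0014,0,-0.12]]]' 25
python3 go.py .546 .172 .071 -9.4
python3 -m inch '[[[0,0,0,0,-0.01],[0,0,0,0,-0.03],[0,0,0,0,-0.05],[0,0,0,0,-0.065],[0,0,0,0,-0.07],[0,0,0,0,-0.07],[0,0,0,0,-0.07]]]' 25
python3 go.py .546 .172 .071 -9.4
python3 - <<'E'
from m import *
s=read_state();print(np.array(s['tcp_rot']).T@s['wrist_force'],s['wrist_torque'],s['grasp_force'])
E
```

```text
t: 7.07
ee_pos: [0.5463, 0.1732, 0.0697]
tcp_rot: [[0.919, -0.395, -0.001], [-0.395, -0.919, 0.0], [-0.001, 0.0, -1.0]]
wrist_force: [-0.4, 2.1, -1.0]
finger_gap: 0.0135
grasp_force: 25.0
t 7.0667 pos [0.5463 0.1732 0.0697] yaw -23.27 q6 123.92687269817101 gap 0.013464996567312423 F [-0.4  2.1 -1. ]
shift [ 0.0004  0.0025 -0.0026] turn -0.077
t: 7.65
ee_pos: [0.5463, 0.173, 0.0697]
tcp_rot: [[0.982, -0.189, -0.001], [-0.189, -0.982, -0.0], [-0.001, 0.0, -1.0]]
wrist_force: [-0.5, 1.4, 1.5]
finger_gap: 0.0139
grasp_force: 25.0
t 7.65 pos [0.5463 0.173  0.0697] yaw -10.92 q6 111.5874343562189 gap 0.013947150592584312 F [-0.5  1.4  1.5]
shift [-0.0002  0.0021 -0.0026] turn -0.0085
[-0.76656627 -1.25663037 -1.45357259] [0.35415319 0.1175217  0.03513949] 24.99908745288849
```

```bash
python3 -m inch '[[[0,0,0,0,-0.005],[0,0,0,0,-0.0085],[0,0,0,0,-0.0085],[0,0,0,0,-0.0085]]]' 25
python3 go.py .5463 .173 .071 -9.4
```

```text
t: 7.98
ee_pos: [0.5463, 0.173, 0.0697]
tcp_rot: [[0.987, -0.162, -0.001], [-0.162, -0.987, -0.0], [-0.001, 0.0, -1.0]]
wrist_force: [-1.3, -0.3, 1.9]
finger_gap: 0.0143
grasp_force: 25.0
t 7.9833 pos [0.5463 0.173  0.0697] yaw -9.34 q6 110.00796438085598 gap 0.014267520779415241 F [-1.3 -0.3  1.9]
shift [-0.      0.     -0.0027] turn 0.0003
```

Now I'll release: open in place, rise straight up, and back away so the top camera can see the dial.

```bash
python3 -m inch '[[[25,0,0,0,0],[40,0,0,0,0],[60,0,0,0,0],[70,0,0,0,0],[70,0,0,0,0],[70,0,0,0,0],[70,0,0,0,0]]]' 25
python3 -m inch '[[[70,0,0,-0.03,0],[70,0,0,-0.08,0],[70,0,0,-0.14,0],[70,0,0,-0.2,0],[70,0,0,-0.26,0],[70,0,0,-0.26,0]]]' 25
python3 -m inch '[[[70,-0.05,0.1,0,0],[70,-0.1,0.2,0,0],[70,-0.1,0.25,0,0],[70,-0.1,0.3,0,0],[70,-0.1,0.4,0,0],[70,-0.1,0.4,0,0],[70,-0.1,0.4,0,0],[70,-0.1,0.4,0,0]]]' 25
python3 - <<'E'
from m import *
b=capture('side');a=capture('top');cv2.imwrite('pics/top1.png',a);cv2.imwrite('pics/side2.png',b)
c=[.5462,.1753]
def d(cam,im,z):return cv2.resize(rect(cam,im,c,z),(400,400))
r=rect('top',a,c,.059);r2=rect('top',a,c,.103)
w=(r2.min(2)>235).astype(np.uint8);w[:180]=0;w[330:]=0;w[:,:260]=0;w[:,420:]=0
n,l,st,_=cv2.connectedComponentsWithStats(w);i=1+np.argmax(st[1:,4]) if n>1 else 0
p=np.argwhere(l==i)[:,::-1].astype(np.float32);v=cv2.fitLine(p,cv2.DIST_L2,0,.01,.01).ravel();print(len(p),v,'line yaw',np.degrees(np.arctan(v[0]/v[1])))
cv2.imwrite('pics/fin.png',np.hstack([cv2.resize(r,(400,400)),cv2.resize(b[200:320,150:270],(400,400),interpolation=cv2.INTER_CUBIC)]))
E
```

```text
t: 8.57
ee_pos: [0.5467, 0.1731, 0.0697]
tcp_rot: [[0.987, -0.162, 0.0], [-0.162, -0.987, 0.0], [0.0, -0.0, -1.0]]
wrist_force: [-0.6, -1.1, -0.2]
finger_gap: 0.0572
grasp_force: 0.0
t: 9.07
ee_pos: [0.5505, 0.1739, 0.2058]
tcp_rot: [[0.987, -0.162, 0.01], [-0.162, -0.987, 0.002], [0.01, -0.004, -1.0]]
wrist_force: [0.5, 1.2, 1.2]
finger_gap: 0.0615
grasp_force: 0.0
t: 9.73
ee_pos: [0.4649, -0.0161, 0.1994]
tcp_rot: [[0.986, -0.164, -0.0], [-0.164, -0.986, 0.001], [-0.0, -0.001, -1.0]]
wrist_force: [0.0, -0.1, -0.5]
finger_gap: 0.0616
grasp_force: 0.0
409600 [  1.    0.  319.5 319.5] line yaw 90.0<stdin>:8: RuntimeWarning: divide by zero encountered in scalar divide
```

View pics/fin.png

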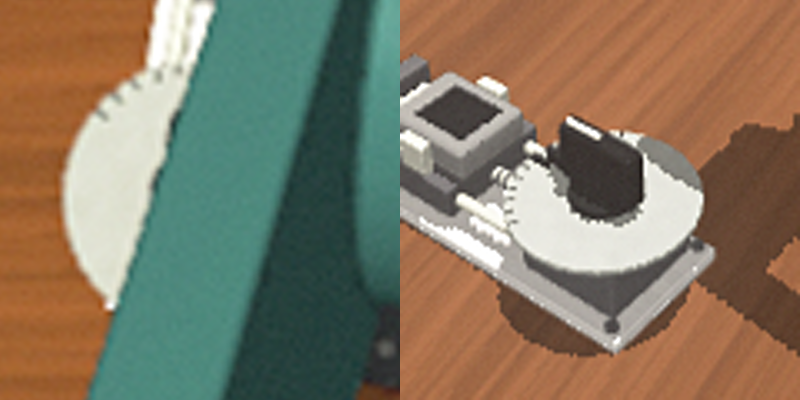

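The side view shows the bar pointing at the module, but the arm's upper link hides the dial from the top camera. I'll move further aside at height and re-check.

```bash
python3 -m inch '[[[70,-0.1,0.1,-0.04,0],[70,-0.15,0.2,-0.04,0],[70,-0.15,0.3,-0.04,0],[70,-0.15,0.4,-0.04,0],[70,-0.15,0.5,-0.04,0],[70,-0.15,0.55,-0.04,0],[70,-0.15,0.55,-0.04,0],[70,-0.15,0.55,-0.04,0]]]' 25
python3 - <<'E'
from m import *
a=capture('top');cv2.imwrite('pics/top2.png',a)
c=[.5462,.1753];r=rect('top',a,c,.059);r2=rect('top',a,c,.103)
o=[]
for cam,im in(('top',a),('side',cv2.imread('pics/side2.png'))):
    g=cv2.cvtColor(im,cv2.COLOR_BGR2GRAY)
    L=cv2.createLineSegmentDetector(cv2.LSD_REFINE_ADV).detect(cv2.resize(g,None,fx=2,fy=2,interpolation=cv2.INTER_CUBIC))[0][:,0]
    for l in L:
        u=(l.reshape(2,2)+.5)/2-.5;q=[atz(cam,x,.103)[:2] for x in u];d=q[1]-q[0];m=(q[0]+q[1])/2;n=np.linalg.norm(d)
        if n>.015 and np.hypot(*(m-c))<.035:print(cam,round((np.degrees(np.arctan2(d[1],d[0]))+90)%180-90,1),round(n*1e3),m.round(3))
cv2.imwrite('pics/fin2.png',np.hstack([cv2.resize(r,(400,400)),cv2.resize(r2[120:520,120:520],(400,400))]))
E
```

```text
t: 10.5
ee_pos: [0.347, -0.2809, 0.2202]
tcp_rot: [[0.986, -0.164, 0.001], [-0.164, -0.986, -0.004], [0.002, 0.004, -1.0]]
wrist_force: [0.6, -1.6, 0.2]
finger_gap: 0.0613
grasp_force: 0.0
top -10.8 27 [0.558 0.175]
top -4.9 31 [0.557 0.17 ]
top -8.4 19 [0.562 0.178]
top 0.6 24 [0.536 0.184]
top 72.8 18 [0.516 0.171]
top -3.2 36 [0.558 0.158]
top -58.6 16 [0.523 0.156]
top -8.2 18 [0.532 0.171]
top -10.1 16 [0.532 0.162]
top -15.1 19 [0.535 0.177]
side -9.7 24 [0.561 0.168]
side -9.2 23 [0.56  0.173]
side -9.9 21 [0.533 0.17 ]
side -53.9 24 [0.566 0.184]
side -9.9 27 [0.561 0.164]
```

View pics/fin2.png

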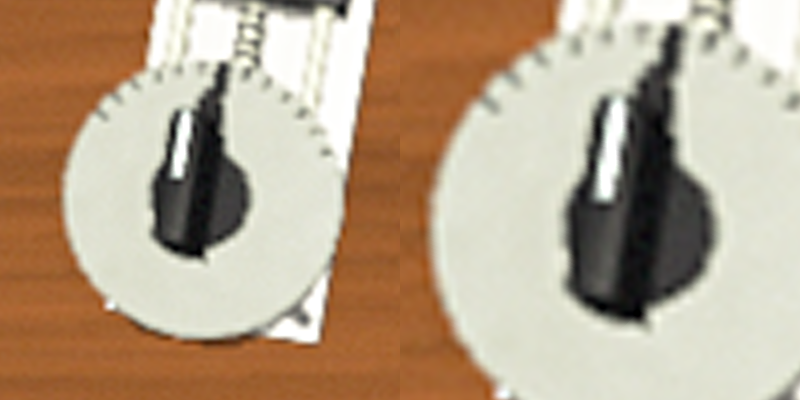

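The nose meets the long mark at about (220,72) in the crop. The bar's direction is about -9.6°, against -9.4° for the slide and mark, and the gripper is well clear, so I'm handing it in.

```bash
python3 -c "
from workcell import *
print(job_done())"
```

```text
the job is handed in; nothing more can be done
None
```

I turned the reader slide's knob clockwise to about 35° past the mark, brought it back anticlockwise, let go with the nose on the mark (within about half a degree), and handed the job in at about 10.5 s; the hinge slide's knob was never touched.

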